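Open the shape-sorter demo on the toy shop's display table

ROBOT

A 6-joint arm with a two-finger parallel gripper is mounted at the origin on the work surface. World frame = base frame: x ahead of the robot, y to its left, z up, the work surface at z = 0. Lengths are in m, angles in rad, forces in N, time in s.
With the tool pointing down it reaches from about 0.375 to 0.9 m from the base axis. Payload 3.1 kg.
Tool frame: the origin (TCP) lies on the centre line of the jaws, within the pads' length; the fingertips stand robot.tip_reach ahead of it and the grasp point (between the pads) lies 8 mm behind it (robot.tip_reach is the distance from the TCP to the fingertips, in m); z points along the fingers, y is the line along which they close (so a half turn about z gives the same grasp; the last joint's range is limited). The gripper opens to 87 mm and grips with 3 to 60 N. Pads are 19 mm wide; open, the fingers measure 117 mm over their backs; the gripper's body (75 mm by 190 mm) begins 51 mm behind the grasp point.
Start: joints at [1.054, 0.527, 1.433, -0, 1.181, -0.178], TCP at [0.208, 0.589, 0.234] pointing down, gripper open.
Joint ranges: [-3.08, 3.08], [-0.75, 2.2], [0.22, 2.44], [-1.43, 4.57], [0, 2.65], [-2.85, 2.85]. Speed limits (rad/s): [2.79, 2.79, 3.14, 3.14, 3.14, 3.14].

INTERFACE

Orientations are given as a unit quaternion [x, y, z, w].
In Python, from rig import robot gives the robot as it stands.
- The arm moves only by the tool jog_arm, never from a script. Its argument "motion" is one flat list of numbers, 7 for each row, row after row: the shift along the tool's x, y, z scaled (see below), then the turn, a rotation vector about the tool's x, y, z scaled (see below), then the gripper's target within -1 to 1 (shut at 1, half-way at 0, fully open at -1). In form: [x, y, z, rx, ry, rz, hand, x, y, z, rx, ry, rz, hand, ...]. A call has 1 to 12 rows; each row shifts and turns the commanded pose from where the row before left it, along the tool's axes as they then stand; what a row does not reach is not made up. The controller multiplies each number of a shift by 4 cm and each number of a turn by 4 degrees. A row lasts 1/8 s, in which the tool goes at most 62.5 mm and 10.7 degrees, less where a joint would pass 70% of its speed; a pose out of reach is approached as far as the arm can. A call with a number of a shift or a turn outside -1 to 1 is refused whole. A call with a gripper value outside its range is refused whole. The fingers move at their own pace and stop on an object; "grip_force" is the grip in N (left out, the last holds). Time passes only in rows, so rows that do not move let the fingers close. It gives the time, the measured TCP pose, the force, the opening and the grip force at its end, in the units of the state.
- robot.get_obs(): the state, without advancing time (a new reading comes with each control period).
- robot.camera(name): name is "side" or "top"; returns the picture (400x640x3 uint8, blue, green, red); there is no depth.
- robot.calibration(name): a dict with "fx", "fy", "cx", "cy" (pixels), "R" (3x3) and "t" (3): a world point X has camera coordinates R X + t. Camera axes: x right, y down, z forward; pixel columns grow to the right and rows downward; lengths in m; the calibration is good to about 2 mm. A picture is of the moment at which its call begins. calibration takes no time and is no camera call.
- robot.hand_in(): hands the job in; it is judged then, once.
The state is a dict: "time": time; "q": joint angles; "joint_velocities": joint speeds; "joint_torque": joint torques, N m; "position": TCP position; "tool_rot": TCP orientation; "ft_force": force on the tool from outside, world axes, zero at the start; "moment": the same for the moment, N m; "grip_width": finger opening in m; "grip_force": force on a finger pad.
Only numpy, scipy, OpenCV 4.12 (cv2) and the standard library are available. Lean on these libraries where they do the work, as an engineer would, in place of code of your own. Each camera call takes 0.05 s, during which the arm holds its last target. There are 200 camera calls.

TASK

Get the shape-sorter demo ready: first seat the open tin fully down on the two pegs of its wooden stand, then carry the nested pair of lids over together and lower them, still nested, onto the tin until the inner lid is fully home. Then lift off the steel outer cover alone, leaving the wooden inner lid seated and undisturbed in the tin, and finish while still holding the cover level in the gripper, wholly above the top of the inner lid's knob and touching nothing else. Do not drop anything, and leave the other toys where they are.

Things in the scene. Friction and masses are not known exactly. Their poses are not given: they have to be found in the camera images.
- stand: (all sizes in mm) fixed display stand: light wooden slab 150 (its x) x 100 (its y) x 24 high on the table, with two upright steel pegs on top, 38 either side of the centre along its x axis. Pegs: 10 diameter, 11 tall, the upper 3 tapered. Origin at the centre of its underside.
- stand_top (a point): centre of the stand's top face, midway between the feet of the pegs, 24 above the table; axes as the stand's.
- tin: loose open steel tin (mm), 0.25 kg, upright, rectangular: 120 (its x) x 66 (its y) x 75 tall; grip it across the 66. Underneath, its foot has two blind holes, 14 diameter, 14 deep, 38 either side of the centre along its x; they go over the stand's pegs (either way round) and the foot then lies flat on the stand. Origin at the centre of its underside, z up.
- tin_rim (a point): centre of the tin's open mouth at rim height, 75 above the tin's origin; mouth inside 114 x 60, walls 3 thick.
- inner_lid: loose light-wood inner lid (mm), 0.12 kg, starts on the table under the cover. Upward from its origin (centre of the underside): plug 108 (x) x 55 (y), z 0 to 10, tapered in to 100 x 47 over its lowest 7; flange 128 x 72, z 10 to 14, with a round and a square hole. Home in the tin (lengthwise alike, either way round) the flange rests on the rim, origin 65 above the tin's origin.
- knob_top (a point): centre of the top of the inner lid's knob, 64 above that lid's origin: an upright block 30 (x) x 18 (y) x 50 tall on the flange's middle, sticking up through the cover's opening and 29 above its collar. Lifted by the knob, the inner lid carries the cover with it.
- cover: loose steel outer cover (mm), 0.14 kg, lying over the inner lid, not fastened. Top plate 138 (x) x 82 (y) x 3 thick; skirt hangs 11 below the plate's underside, inside 132 x 76; opening 42 x 36 in the middle. Origin at the centre of the plate's underside; nested, it is 14 above the inner lid's origin, the plate lying on the flange.
- collar_top (a point): centre of the cover's collar at its upper edge, 21 above the cover's origin: an upright rectangular frame around the opening, 18 tall above the plate, outside 50 (x) x 44 (y), walls 4. Grip it across the 44 to lift the cover alone; the inner lid's knob then stands between the fingers.
- round_block: loose wooden cylinder (mm), 25 across, 40 tall, standing upright; origin at the centre of its underside. Bystander.
- square_block: loose wooden block (mm), 23 x 23 x 40 tall, standing upright; origin at the centre of its underside. Bystander.
- toy_car: loose wooden toy car (mm), 80 long, 49 wide over the wheels, 42 tall; origin at the centre of its underside on the table. Bystander.
Not all that is in view belongs to the job. Leave any green look-alike of the inner_lid alone.

How it is judged:
On the way, in this order (a step that is already met when the one before it is completed fails the run):
1. the tin is fully seated on the stand's pegs (z of tin in the frame of stand_top between -0.003 and 0.003 m and horizontal distance between tin and stand_top below 0.005 m and angle between the x axis of tin and the x axis of stand, either way round below 0.09 rad and angle between tin's own z axis and vertical below 0.05 rad), for 0.2 s.
2. the nested pair of lids is down on the seated tin, inner lid home and cover still on it (all of step 1 and z of inner_lid in the frame of tin between 0.062 and 0.068 m and horizontal distance between inner_lid and tin below 0.006 m and angle between the x axis of inner_lid and the x axis of tin, either way round below 0.09 rad and angle between inner_lid's own z axis and vertical below 0.06 rad and z of cover in the frame of inner_lid between 0.01 and 0.018 m), for 0.2 s.
At the end, for the whole second after the job is handed in: Tin on pegs and inner lid home in it: each within 3 mm of seated height, 5 to 6 mm off-centre, 0.09 rad of line, 0.05 rad tilt; inner lid at rest, untouched. Cover held still (over 1 N), tilt under 0.25 rad, plate above the knob top, touching neither lid, tin nor stand (all of step 1 and z of inner_lid in the frame of tin between 0.062 and 0.068 m and horizontal distance between inner_lid and tin below 0.006 m and angle between the x axis of inner_lid and the x axis of tin, either way round below 0.09 rad and angle between inner_lid's own z axis and vertical below 0.06 rad and linear speed of inner_lid below 0.02 m/s and z of cover in the frame of inner_lid above 0.064 m and angle between cover's own z axis and vertical below 0.25 rad and linear speed of cover below 0.03 m/s and contact force between the fingers and cover above 1 N and contact force between each of the fingers, cover and inner_lid below 0.2 N and contact force between cover and tin below 0.2 N and contact force between cover and stand below 0.2 N); the arm keeps its last pose, push and grip.
It fails at once if the cover is parted from the inner lid while that is not home in the tin (z of cover in the frame of inner_lid above 0.024 m and not (z of inner_lid in the frame of tin between 0.06 and 0.07 m and horizontal distance between inner_lid and tin below 0.008 m)).
It fails at once if the tin or a lid is dropped or knocked (faster than 0.5 m/s out of the gripper) ((linear speed of tin above 0.5 m/s and contact force between the fingers and tin below 0.1 N) or (linear speed of inner_lid above 0.5 m/s and contact force between the fingers and inner_lid below 0.1 N) or (linear speed of cover above 0.5 m/s and contact force between the fingers and cover below 0.1 N and contact force between inner_lid and cover below 0.02 N)).
It fails at once if another toy is moved more than 25 mm (distance of any of round_block, square_block, toy_car from where it was at the start of the episode above 0.025 m).
It also fails if it takes over 72 s, if anything falls off the work surface, if the arm or the gripper's body presses on something with over 40 N, if the wrist force passes 120 N, or if a joint passes its speed limit or range.

## Working session

There is one attempt and no reset: what is moved stays moved. The work goes in short steps, Python scripts to look and compute and a tool call to move; the robot and the scene stay as the last step left them, time stands still between calls to the robot, and variables do not carry over. Pictures are saved under pics/ and viewed, at most 10 in all, crops included, and the job is handed in when it is done.

Besides the shell and the picture viewer there is one more tool, called after "Call:" as a command line: name --argument value ..., lists and objects as JSON in quotes. jog_arm: Moves the arm, as the interface text tells. Shifts and turns lie within -1 to 1; 1 stands for 4 cm of shift or 4 degrees of turn. Its arguments: {"type":"object","properties":{"motion":{"type":"array","items":{"type":"number"}},"grip_force":{"type":"number"}},"required":["motion"]}

```bash
mkdir -p pics; python3 - <<'E'
from rig import robot
import cv2
o=robot.get_obs(); print(o['time'],o['position'],o['tool_rot'],o['grip_width'],robot.tip_reach)
for n in('top','side'):
    cv2.imwrite(f'pics/{n}0.png',robot.camera(n)); c=robot.calibration(n); print(n,c)
E
```

```text
0.0 [0.20736023 0.58886714 0.23257055] [ 1.68616525e-01  9.85681155e-01 -9.97506541e-04 -3.64952005e-04] 0.08718943771534286 0.011
top {'fx': 373.3174447861426, 'fy': 373.3174447861426, 'cx': 319.99090550020475, 'cy': 198.148979000783, 'R': array([[-0.1855536 , -0.98261615, -0.0059474 ],
       [-0.95528329,  0.18180362, -0.23319792],
       [ 0.2302253 , -0.03758926, -0.9724111 ]]), 't': array([0.04108453, 0.58294334, 0.89277565])}
side {'fx': 473.38789805402996, 'fy': 473.38789805402996, 'cx': 323.2755191786603, 'cy': 197.27758363633714, 'R': array([[ 0.93171301, -0.36271741, -0.01862629],
       [-0.26407122, -0.64132662, -0.72039333],
       [ 0.24935367,  0.67611851, -0.69331559]]), 't': array([-0.55108926,  0.1645685 ,  0.94616442])}
```

View pics/top0.png

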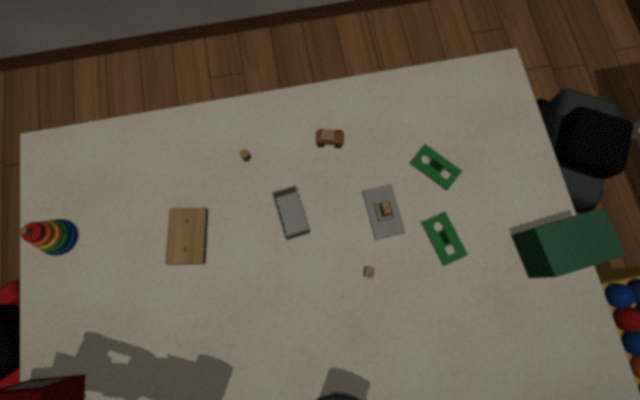

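View pics/side0.png

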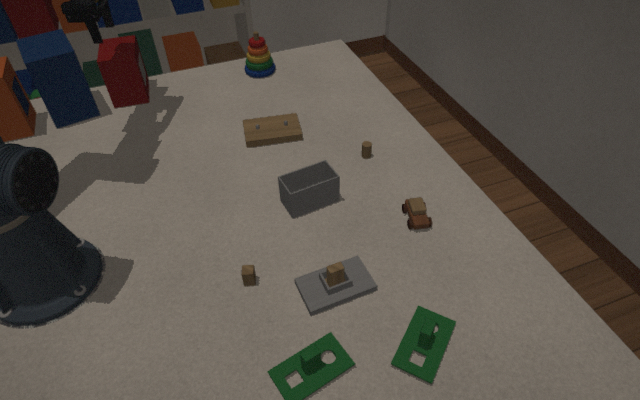

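The top view shows the stand (187,236), tin (291,212), lids (383,211) and two green look-alikes (436,166) and (444,238). It also shows the blocks at (369,271) and (245,155), and the car at (329,138). The wanted lids are the grey cover with the wooden knob, not the green ones. I'll confirm this in an enlarged crop.

```bash
python3 - <<'E'
import cv2,numpy as np
t=cv2.imread('pics/top0.png'); s=cv2.imread('pics/side0.png')
def c(im,x,y,w,h,W,H):
    a=cv2.resize(im[y:y+h,x:x+w],(W,H),interpolation=cv2.INTER_CUBIC); return cv2.convertScaleAbs(a,alpha=1.6)
# top crops 5x: 53x60 px each -> 266x300
a=[c(t,160,200,53,60+10,264,300) for _ in [0]]
row1=np.hstack([c(t,158,204,56,64,262,300),c(t,265,180,56,64,262,300),c(t,355,180,56,64,262,300)])
row2=np.hstack([c(s,235,105,75,86,262,300),c(s,272,150,75,86,262,300),c(s,290,240,95,109,262,300)])
cv2.imwrite('pics/crop0.png',np.vstack([row1,row2]))
E
```

```text
(no output)
```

View pics/crop0.png

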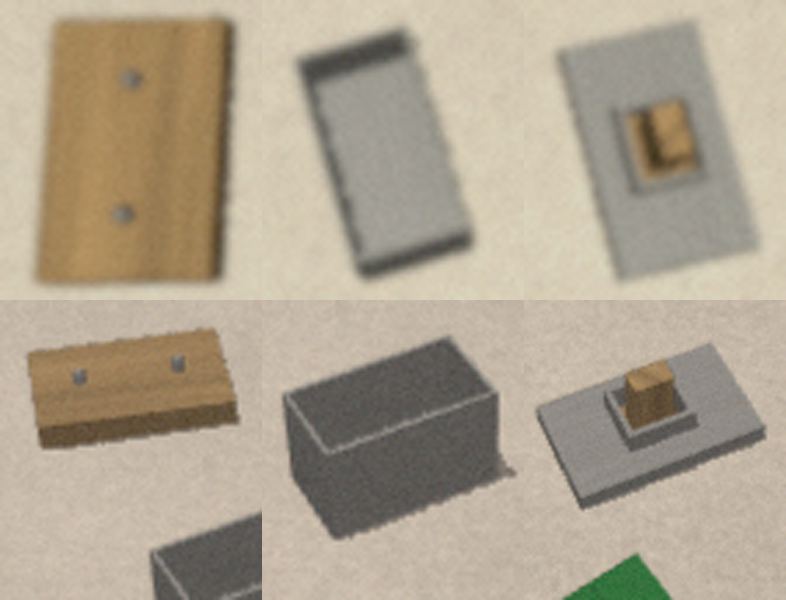

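The crop confirms all three targets: the stand with two steel pegs, the open tin, and the steel cover with a wooden knob through its collar. The green items are decoys. Next I'll measure poses from the corner pixels in this crop, in both views.

```bash
cat > h.py <<'E'
import numpy as np,cv2
from rig import robot
def ray(n,uv,z):
    c=robot.calibration(n); R=c['R']; C=-R.T@c['t']
    uv=np.atleast_2d(np.asarray(uv,float))
    d=np.c_[(uv[:,0]-c['cx'])/c['fx'],(uv[:,1]-c['cy'])/c['fy'],np.ones(len(uv))]@R
    return (C+d*((z-C[2])/d[:,2])[:,None])[:,:2]
def proj(n,X):
    c=robot.calibration(n); p=np.atleast_2d(X)@c['R'].T+c['t']
    return np.c_[p[:,0]/p[:,2]*c['fx']+c['cx'],p[:,1]/p[:,2]*c['fy']+c['cy']]
def fit(P,lx,ly):
    """rect fit to 4 ordered corners; returns centre,angle of x axis(deg),residual mm"""
    P=np.array(P); c=P.mean(0)
    best=None
    for k in range(4):
        M=np.array([[1,1],[-1,1],[-1,-1],[1,-1]])*[lx/2,ly/2]
        for M in (M,M[::-1]):
            M=np.roll(M,k,0); Q=P-c
            a=np.arctan2((M[:,0]*Q[:,1]-M[:,1]*Q[:,0]).sum(),(M*Q).sum())
            r=Q-M@np.array([[np.cos(a),np.sin(a)],[-np.sin(a),np.cos(a)]])
            e=np.sqrt((r**2).sum(1).mean())*1e3
            if best is None or e<best[2]: best=(c.round(4),round(np.degrees(a)%180,2),round(e,2))
    return best
E
python3 - <<'E'
from h import *
def cr(p,x0,y0,sx,sy,ox,oy): p=np.array(p,float)-[ox,oy]; return (p+.5)*[sx,sy]-.5+[x0,y0]
print('C',[-(robot.calibration(n)['R'].T@robot.calibration(n)['t']).round(3) for n in('top','side')])
a,b=56/262,64/300; e,f=75/262,86/300; g,h=95/262,109/300
pt=ray('top',cr([(131,79),(122,214)],158,204,a,b,0,0),.0295); ps=ray('side',cr([(79,377),(178,364)],235,105,e,f,0,300),.0295)
for p in(pt,ps): d=p[1]-p[0]; print('pegs',p.round(4).tolist(),p.mean(0).round(4),np.degrees(np.arctan2(d[1],d[0]))%180,np.hypot(*d))
print('stand top',fit(ray('side',cr([(28,353),(216,330),(238,403),(42,428)],235,105,e,f,0,300),.024),.15,.1))
print('stand top T',fit(ray('top',cr([(55,19),(222,17),(215,278),(37,280)],158,204,a,b,0,0),.024),.15,.1))
print('tin side',fit(ray('side',cr([(285,395),(330,452),(497,392),(449,338)],272,150,e,f,262,300),.075),.12,.066))
print('tin top',fit(ray('top',cr([(297,60),(406,28),(471,240),(362,277)],265,180,a,b,262,0),.075),.12,.066))
print('cover side',fit(ray('side',cr([(537,408),(581,495),(765,430),(712,344)],290,240,g,h,524,300),.017),.138,.082))
print('cover top',fit(ray('top',cr([(556,50),(694,20),(759,247),(620,281)],355,180,a,b,524,0),.017),.138,.082))
print('collar side',fit(ray('side',cr([(605,402),(630,435),(695,412),(672,375)],290,240,g,h,524,300),.035),.05,.044))
print('knob side',ray('side',cr([(650,376)],290,240,g,h,524,300),.064))
t=cv2.imread('pics/top0.png'); 
for n,l in(('square',(369,271)),('round',(245,155)),('car',(329,138)),('g1',(436,166)),('g2',(444,238))): print(n,ray('top',l,.03).round(3))
E
```

```text
C [array([ 0.359, -0.032,  1.004]), array([ 0.321, -0.734,  0.764])]
pegs [[0.5966, 0.2918], [0.5216, 0.3046]] [0.5591 0.2982] 170.34347740716825 0.07609303504470054
pegs [[0.521, 0.3017], [0.596, 0.2887]] [0.5585 0.2952] 170.16667770487553 0.07614325569153352
stand top (array([0.5596, 0.2933]), np.float64(170.0), np.float64(1.72))
stand top T (array([0.5594, 0.2969]), np.float64(170.93), np.float64(2.03))
tin side (array([0.5632, 0.0123]), np.float64(6.69), np.float64(3.08))
tin top (array([0.5586, 0.0118]), np.float64(6.92), np.float64(3.05))
cover side (array([ 0.5258, -0.2332]), np.float64(1.8), np.float64(1.84))
cover top (array([ 0.5257, -0.2304]), np.float64(2.57), np.float64(0.63))
collar side (array([ 0.525 , -0.2365]), np.float64(4.35), np.float64(5.45))
knob side [[ 0.52581385 -0.23358451]]
square [[ 0.378 -0.157]]
round [[0.749 0.111]]
car [[ 0.755 -0.126]]
g1 [[ 0.619 -0.398]]
g2 [[ 0.424 -0.368]]
```

```bash
cat >> h.py <<'E'
from scipy.spatial.transform import Rotation as Ro
def goal(x,y,z,ydeg):
    """shift units (tool axes after turn) and turn units to TCP pose, tool down, tool y at ydeg"""
    o=robot.get_obs(); R=Ro.from_quat(o['tool_rot']); a=np.radians(ydeg)
    Y=np.array([np.cos(a),np.sin(a),0]); Z=np.array([0,0,-1.]); T=np.c_[np.cross(Y,Z),Y,Z]
    r=(R.inv()*Ro.from_matrix(T)).as_rotvec(degrees=True)/4
    s=T.T@(np.array([x,y,z])-o['position'])/.04; s0=R.inv().apply(np.array([x,y,z])-o['position'])/.04
    print('t',o['time'],'pos',o['position'].round(4),'grip',round(o['grip_width'],4),o['grip_force'],'F',np.round(o['ft_force'],1))
    print('turn',r.round(3),'shift after turn',s.round(3),'before turn',s0.round(3))
E
python3 -c "
from h import *
goal(.561,.012,.15,96.8)"
```

```text
t 0.1 pos [0.2074 0.5889 0.2327] grip 0.0872 0.0 F [-0.3 -0.2  0.9]
turn [-0.026 -0.011 -6.553] shift after turn [ -7.07  -15.368   2.067] before turn [-13.133 -10.661   2.083]
```

Call:
jog_arm --motion '[0,0,0,-0.026,-0.011,-1,-1,0,0,0,0,0,-1,-1,0,0,0,0,0,-1,-1,0,0,0,0,0,-1,-1,0,0,0,0,0,-1,-1,0,0,0,0,0,-1,-1,0,0,0,0,0,-0.55,-1,-0.44,-0.96,0,0,0,0,-1,-0.44,-0.96,0,0,0,0,-1,-0.44,-0.96,0,0,0,0,-1,-0.44,-0.96,0,0,0,0,-1,-0.44,-0.96,0,0,0,0,-1]'

```text
time: 1.6
position: [0.3181, 0.4078, 0.2331]
tool_rot: [-0.059, 0.998, 0.0, 0.0]
ft_force: [-0.0, 0.2, -0.1]
grip_width: 0.0869
grip_force: 0.0
```

Call:
jog_arm --motion '[-0.44,-0.96,0,0,0,0,-1,-0.44,-0.96,0,0,0,0,-1,-0.44,-0.96,0,0,0,0,-1,-0.44,-0.96,0,0,0,0,-1,-0.44,-0.96,0,0,0,0,-1,-0.44,-0.96,0,0,0,0,-1,-0.44,-0.96,0.3,0,0,0,-1,-0.44,-0.96,0.3,0,0,0,-1,-0.44,-0.96,0.4,0,0,0,-1,-0.44,-0.96,0.5,0,0,0,-1,-0.44,-0.96,0.5,0,0,0,-1,0,0,0,0,0,0,-1]'

```text
time: 3.1
position: [0.5608, 0.0102, 0.1513]
tool_rot: [-0.057, 0.998, 0.001, -0.0]
ft_force: [-0.3, 1.3, 0.0]
grip_width: 0.0867
grip_force: 0.0
```

```bash
python3 -c "
from h import *
goal(.561,.012,.037,96.8)"
```

```text
t 3.1 pos [0.5608 0.0102 0.1513] grip 0.0867 0.0 F [-0.3  1.3  0. ]
turn [ 0.021 -0.005 -0.058] shift after turn [-0.01   0.044  2.857] before turn [-0.011  0.04   2.858]
```

Call:
jog_arm --motion '[0,0.04,0.4,0.02,0,-0.05,-1,0,0,0.5,0,0,0,-1,0,0,0.5,0,0,0,-1,0,0,0.5,0,0,0,-1,0,0,0.5,0,0,0,-1,0,0,0.45,0,0,0,-1,0,0,0,0,0,0,-1,0,0,0,0,0,0,-0.4,0,0,0,0,0,0,1,0,0,0,0,0,0,1,0,0,0,0,0,0,1,0,0,0,0,0,0,1]' --grip_force 25

```text
time: 4.6
position: [0.5607, 0.014, 0.0399]
tool_rot: [-0.061, 0.998, -0.0, 0.002]
ft_force: [-0.5, -0.9, 6.4]
grip_width: 0.0657
grip_force: 25.0
```

```bash
python3 -c "
from h import *
goal(.5588,.2967,.13,80.3)
cv2.imwrite('pics/s1.png',robot.camera('side'))"
```

```text
t 4.6 pos [0.5607 0.014  0.0399] grip 0.0657 24.99245941755362 F [-0.5 -0.9  6.4]
turn [-0.005  0.046  4.175] shift after turn [ 1.238  6.957 -2.253] before turn [-0.82   7.018 -2.256]
```

Call:
jog_arm --motion '[0,0,-0.2,0,0,0,1,0,0,-0.4,0,0,0,1,0,0,-0.5,0,0,0,1,0,0,-0.5,0,0,0,1,0,0,-0.4,0,0,0,1,0,0,-0.2,0,0,0,1,0,0,0,0,0,0.7,1,0,0,0,0,0,0.8,1,0,0,0,0,0,0.8,1,0,0,0,0,0,0.8,1,0,0,0,0,0,0.7,1,0,0,0,0,0,0.37,1]'

```text
time: 6.15
position: [0.5594, 0.0145, 0.1268]
tool_rot: [0.085, 0.996, 0.0, 0.0]
ft_force: [-0.5, 0.5, -2.3]
grip_width: 0.0657
grip_force: 25.0
```

Call:
jog_arm --motion '[0.06,0.3,0,0,0,0,1,0.12,0.6,0,0,0,0,1,0.12,0.7,0,0,0,0,1,0.12,0.7,0,0,0,0,1,0.12,0.7,0,0,0,0,1,0.12,0.7,0,0,0,0,1,0.12,0.7,0,0,0,0,1,0.12,0.7,0,0,0,0,1,0.12,0.7,0,0,0,0,1,0.12,0.6,0,0,0,0,1,0.12,0.4,0,0,0,0,1,0.06,0.16,0,0,0,0,1]'

```text
time: 7.65
position: [0.554, 0.2988, 0.127]
tool_rot: [0.084, 0.996, -0.0, 0.0]
ft_force: [0.7, 0.0, -3.2]
grip_width: 0.066
grip_force: 25.0
```

Call:
jog_arm --motion '[0,0,0,0,0,0,1,0,0,0,0,0,0,1]'

```text
time: 7.9
position: [0.5547, 0.2969, 0.1271]
tool_rot: [0.085, 0.996, -0.0, 0.001]
ft_force: [-0.4, 0.4, -3.9]
grip_width: 0.0661
grip_force: 25.0
```

```bash
python3 -c "
from h import *
goal(.5588,.2967,.13,80.3)
s=robot.camera('side');t=robot.camera('top')
f=lambda a:cv2.convertScaleAbs(cv2.resize(a,None,fx=5,fy=5,interpolation=cv2.INTER_CUBIC),alpha=1.6)
cv2.imwrite('pics/s2.png',s);cv2.imwrite('pics/t2.png',t)
cv2.imwrite('pics/c2.png',np.hstack([f(s[40:150,230:320]),f(t[180:290,150:220])]))
print(proj('side',[.5588,.2967,.1]),proj('top',[.5588,.2967,.1]))
"
```

```text
t 7.9 pos [0.5547 0.2969 0.1271] grip 0.0661 24.994566889945418 F [-0.4  0.4 -3.9]
turn [-0.003  0.016 -0.008] shift after turn [-0.102  0.013 -0.073] before turn [-0.102  0.013 -0.073]
[[268.83604225 101.83737526]] [[174.94605854 230.75787252]]
```

View pics/c2.png

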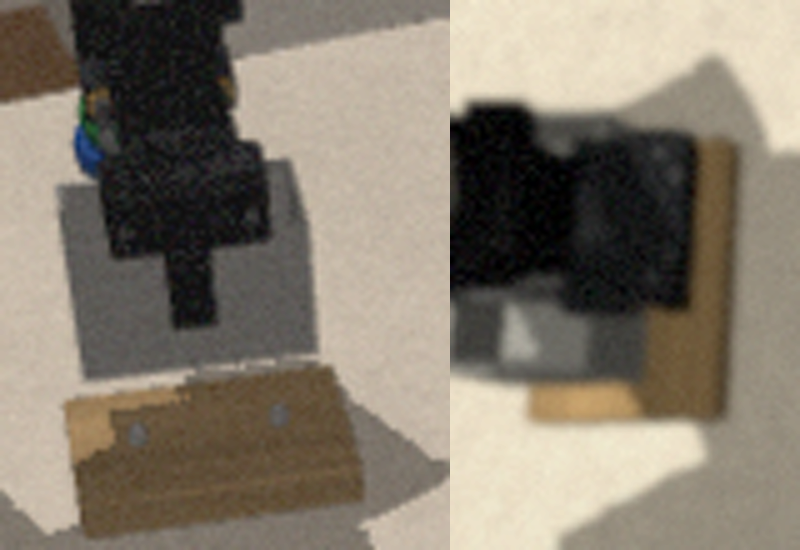

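Side view: the tin hangs level, with its front bottom edge from crop (85,380) to (318,352). The pegs are at (137,434) and (280,413). The top view is mostly blocked by the gripper. I'll compute the tin centre from that edge and compare it with the pegs in the same image.

```bash
python3 - <<'E'
from h import *
S=lambda p:(np.array(p,float)+.5)/5-.5+[230,40]
z=robot.get_obs()['position'][2]-.0399
b=ray('side',S([(85,380),(318,352)]),z); d=b[1]-b[0]; L=np.hypot(*d); d/=L
n=np.array([-d[1],d[0]]); print('bottom edge',b.round(4).tolist(),L,np.degrees(np.arctan2(d[1],d[0])),'centre',(b.mean(0)+.033*n).round(4))
p=ray('side',S([(137,434),(280,413)]),.0295); print('pegs',p.round(4).tolist(),p.mean(0),np.degrees(np.arctan2(*(p[1]-p[0])[::-1])))
# refined peg centroid from initial pictures
for nme,boxes in(('side',[(250,120,14,14),(279,116,14,14)]),('top',[(178,214,16,14),(176,242,16,14)])):
    im=cv2.imread(f'pics/{nme}0.png').astype(float); c=[]
    for x,y,w,h in boxes:
        r=im[y:y+h,x:x+w]; g=r[...,2]-r[...,0]  # wood: R>>B, steel: ~0
        g=cv2.GaussianBlur(g,(3,3),0); w_=np.clip(np.median(g)*.75-g,0,None)
        yy,xx=np.mgrid[y:y+h,x:x+w]; c.append(((w_*xx).sum()/w_.sum(),(w_*yy).sum()/w_.sum()))
    P=ray(nme,c,.0295); print(nme,np.round(c,2).tolist(),P.round(4).tolist(),P.mean(0).round(4),np.degrees(np.arctan2(*(P[1]-P[0])[::-1])))
# tin side-front: columns of bottom edge
E
```

```text
bottom edge [[0.4932, 0.2773], [0.6101, 0.2553]] 0.11890129542174001 -10.634427963619265 centre [0.5578 0.2988]
pegs [[0.5207, 0.3034], [0.5971, 0.2922]] [0.55894392 0.29777791] -8.324312285446652
side [[257.1, 126.52], [285.34, 122.62]] [[0.5208, 0.3027], [0.5959, 0.2906]] [0.5584 0.2967] -9.198408334994927
top [[185.51, 220.42], [183.77, 249.22]] [[0.5968, 0.2921], [0.5216, 0.3044]] [0.5592 0.2982] 170.70461562682414
```

Call:
jog_arm --motion '[-0.03,0,0.2,0,0,0,1,0,0,0.3,0,0,0,1,0,0,0.3,0,0,0,1,0,0,0.25,0,0,0,1,0,0,0.15,0,0,0,1,0,0,0.0,0,0,0,1,0,0,0,0,0,0,1]'

```text
time: 8.88
position: [0.5563, 0.2977, 0.0794]
tool_rot: [0.084, 0.996, 0.0, 0.001]
ft_force: [-0.1, 0.0, -2.5]
grip_width: 0.0654
grip_force: 25.0
```

```bash
python3 -c "
from h import *
goal(.5588,.2967,.0639,80.5)
s=robot.camera('side');t=robot.camera('top')
f=lambda a:cv2.convertScaleAbs(cv2.resize(a,None,fx=6,fy=6,interpolation=cv2.INTER_CUBIC),alpha=1.8)
cv2.imwrite('pics/s3.png',s)
cv2.imwrite('pics/c3.png',f(s[60:155,235:315]))
"
```

```text
t 8.875 pos [0.5563 0.2977 0.0794] grip 0.0654 24.994546493981034 F [-0.1  0.  -2.5]
turn [ 0.01   0.03  -0.047] shift after turn [-0.066 -0.013  0.389] before turn [-0.066 -0.013  0.389]
```

View pics/c3.png

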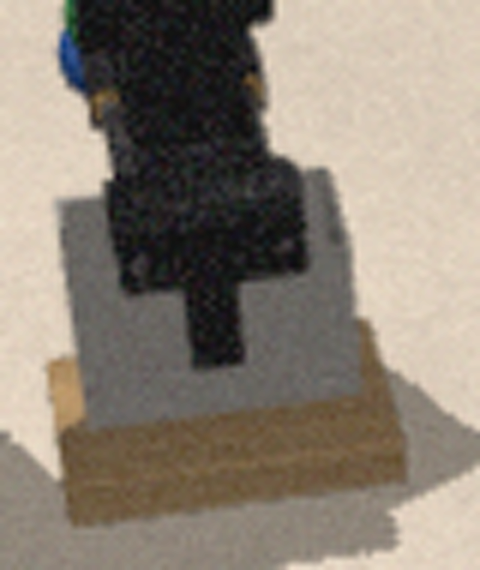

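The tin now hangs just above the pegs, with its bottom corners at crop (87,430) and (362,393). The stand's front bottom corners are at (72,525) and (405,483).

```bash
python3 - <<'E'
from h import *
S=lambda p:(np.array(p,float)+.5)/6-.5+[235,60]
def edge(p,z,h,l):
    b=ray('side',S(p),z); d=b[1]-b[0]; L=np.hypot(*d); d/=L
    print(l,L.round(4),np.degrees(np.arctan2(d[1],d[0])).round(2),(b.mean(0)+h*np.array([-d[1],d[0]])).round(4))
edge([(87,430),(362,393)],.0395,.033,'tin')
edge([(72,525),(405,483)],0,.05,'stand')
E
```

```text
tin 0.1205 -9.63 [0.5581 0.2988]
stand 0.1476 -10.82 [0.5603 0.3007]
```

Call:
jog_arm --motion '[-0.02,0,0.05,0,0,-0.03,1,0,0,0.05,0,0,0,1,0,0,0.05,0,0,0,1,0,0,0.05,0,0,0,1,0,0,0,0,0,0,1]'

```text
time: 9.6
position: [0.5566, 0.2973, 0.0709]
tool_rot: [0.083, 0.997, 0.0, 0.0]
ft_force: [-0.5, -0.1, -2.6]
grip_width: 0.0664
grip_force: 25.0
```

Call:
jog_arm --motion '[0,0,0.05,0,0,0,1,0,0,0.05,0,0,0,1,0,0,0,0,0,0,1]'

```text
time: 9.98
position: [0.5566, 0.2973, 0.0669]
tool_rot: [0.083, 0.997, 0.0, 0.001]
ft_force: [0.2, 0.6, -3.5]
grip_width: 0.0656
grip_force: 25.0
```

Call:
jog_arm --motion '[0,0,0.05,0,0,0,1,0,0,0.03,0,0,0,1,0,0,0,0,0,0,1]'

```text
time: 10.35
position: [0.5569, 0.2974, 0.0641]
tool_rot: [0.083, 0.997, 0.0, 0.001]
ft_force: [-0.1, 0.5, -2.2]
grip_width: 0.0657
grip_force: 25.0
```

Call:
jog_arm --motion '[0,0,0.04,0,0,0,1,0,0,0,0,0,0,1]'

```text
time: 10.6
position: [0.5568, 0.2974, 0.0639]
tool_rot: [0.083, 0.997, 0.0, 0.001]
ft_force: [-2.9, -0.3, 6.0]
grip_width: 0.0659
grip_force: 25.0
```

Call:
jog_arm --motion '[0,0,-0.04,0,0,0,1,0,0,0,0,0,0,-0.7,0,0,0,0,0,0,-1,0,0,0,0,0,0,-1,0,0,0,0,0,0,-1,0,0,-0.4,0,0,0,-1,0,0,-0.7,0,0,0,-1,0,0,-0.8,0,0,0,-1,0,0,-0.8,0,0,0,-1,0,0,-0.6,0,0,0,-1,0,0,-0.2,0,0,0,-1]'

```text
time: 11.98
position: [0.5576, 0.2978, 0.2069]
tool_rot: [0.083, 0.997, 0.001, 0.003]
ft_force: [-0.4, -0.1, -0.2]
grip_width: 0.0874
grip_force: 0.0
```

```bash
python3 -c "
from h import *
goal(.5257,-.232,.15,92.2)
goal(.5257,-.232,.049,92.2)"
```

```text
t 11.975 pos [0.5576 0.2978 0.2069] grip 0.0874 0.0 F [-0.4 -0.1 -0.2]
turn [ 0.028  0.085 -2.941] shift after turn [  1.306 -13.204   1.423] before turn [ -1.406 -13.196   1.397]
t 11.975 pos [0.5576 0.2978 0.2069] grip 0.0874 0.0 F [-0.4 -0.1 -0.2]
turn [ 0.028  0.085 -2.941] shift after turn [  1.306 -13.204   3.948] before turn [ -1.392 -13.203   3.922]
```

Call:
jog_arm --motion '[0,0,0,0.028,0.085,-1,-1,0,0,0,0,0,-1,-1,0,0,0,0,0,-0.94,-1,0.1,-0.6,0,0,0,0,-1,0.1,-0.95,0,0,0,0,-1,0.1,-0.95,0,0,0,0,-1,0.1,-0.95,0,0,0,0,-1,0.1,-0.95,0,0,0,0,-1,0.1,-0.95,0,0,0,0,-1]'

```text
time: 13.1
position: [0.5395, 0.0802, 0.2041]
tool_rot: [-0.018, 1.0, -0.001, -0.003]
ft_force: [0.6, 0.3, -0.2]
grip_width: 0.0869
grip_force: 0.0
```

```bash
python3 - <<'E'
from h import *
t=robot.camera('top');s=robot.camera('side')
cv2.imwrite('pics/t4.png',t);cv2.imwrite('pics/s4.png',s)
f=lambda a,k:cv2.convertScaleAbs(cv2.resize(a,None,fx=k,fy=k,interpolation=cv2.INTER_CUBIC),alpha=1.7)
a=f(s[75:155,230:320],4.4); b=f(t[200:280,150:230],4.4)
c=f(s[250:320,288:384],4.1); d=f(cv2.imread('pics/top0.png')[180:244,355:411],4.5)
W=800;o=np.zeros((600,800,3),np.uint8)
for im,x,y in((a,0,0),(b,400,0)): o[y:y+min(im.shape[0],600-y),x:x+im.shape[1]]=im[:600-y]
o[356:356+c.shape[0]][:244,:c.shape[1]]=c[:244]
e=f(cv2.imread('pics/side0.png')[250:320,288:384],4.1)
o[356:600,400:400+c.shape[1]]=e[:244]
print(a.shape,c.shape)
cv2.imwrite('pics/c4.png',o)
E
```

```text
(352, 396, 3) (287, 394, 3)
```

View pics/c4.png

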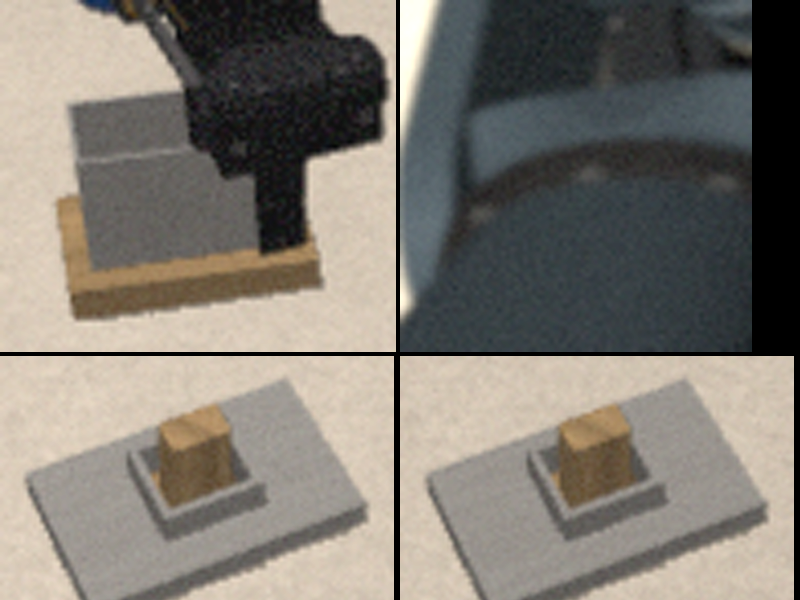

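The tin looks flat and seated on the stand (front left corner at crop (90,268)), and the lids are undisturbed. The knob top is centred near crop (193,428).

```bash
python3 - <<'E'
from h import *
S=lambda p:(np.array(p,float)-[0,356]+.5)/4.1-.5+[288,250]
print('knob',fit(ray('side',S([(158,430),(210,405),(230,433),(174,449)]),.064),.03,.018),ray('side',S([(158,430),(210,405),(230,433),(174,449)]),.064).round(4).tolist())
# wood mask of knob in top view, centroid -> between z; report only top-face approx
c=ray('side',S([(28,480),(287,379),(367,509)]),.017); print('cover corners',c.round(4).tolist(), 'centre from diag',(c[0]+c[2])/2, np.degrees(np.arctan2(*(c[1]-c[0])[::-1])))
b=fit(ray('side',(lambda p:(np.array(p,float)+.5)/4.4-.5+[230,75])([(68,105),(78,163)]),.099),.12,.066) if 0 else ray('side',(lambda p:(np.array(p,float)+.5)/4.4-.5+[230,75])([(68,105),(79,163)]),.099)
print('tin left rim corners',b.round(4).tolist())
goal(.5257,-.2325,.15,92.2)
E
```

```text
knob (array([ 0.5245, -0.2335]), np.float64(4.82), np.float64(2.51)) [[0.5097, -0.228], [0.5369, -0.2237], [0.5391, -0.2417], [0.5125, -0.2405]]
cover corners [[0.4549, -0.1984], [0.5927, -0.1887], [0.5953, -0.2729]] centre from diag [ 0.52508167 -0.23562246] 3.988164286178806
tin left rim corners [[0.5065, 0.3379], [0.4969, 0.2758]]
t 13.2 pos [0.5397 0.0783 0.2041] grip 0.0869 0.0 F [-0.3  1.  -0.2]
turn [-0.034 -0.092 -0.083] shift after turn [ 0.647 -7.751  1.352] before turn [ 0.593 -7.751  1.374]
```

Call:
jog_arm --motion '[0.08,-0.95,0,-0.03,-0.09,-0.28,-1,0.08,-0.97,0,0,0,0,-1,0.08,-0.97,0,0,0,0,-1,0.08,-0.97,0,0,0,0,-1,0.08,-0.97,0,0,0,0,-1,0.08,-0.97,0.2,0,0,0,-1,0.08,-0.97,0.4,0,0,0,-1,0.08,-0.97,0.5,0,0,0,-1,0,0,0.25,0,0,0,-1,0,0,0,0,0,0,-1]'

```text
time: 14.45
position: [0.5311, -0.2268, 0.1489]
tool_rot: [-0.028, 1.0, 0.002, -0.001]
ft_force: [-1.1, 0.7, -0.3]
grip_width: 0.0868
grip_force: 0.0
```

```bash
python3 -c "
from h import *
goal(.5252,-.2335,.05,93)"
```

```text
t 14.45 pos [ 0.5311 -0.2268  0.1489] grip 0.0868 0.0 F [-1.1  0.7 -0.3]
turn [ 0.056 -0.017  0.063] shift after turn [ 0.155 -0.161  2.473] before turn [ 0.153 -0.17   2.472]
```

Call:
jog_arm --motion '[0.155,-0.16,0.4,0.05,-0.02,0.06,-1,0,0,0.5,0,0,0,-1,0,0,0.5,0,0,0,-1,0,0,0.5,0,0,0,-1,0,0,0.3,0,0,0,-1,0,0,0.1,0,0,0,-1,0,0,0,0,0,0,-1,0,0,0,0,0,0,-1]'

```text
time: 15.45
position: [0.5273, -0.235, 0.0586]
tool_rot: [-0.027, 1.0, -0.001, 0.002]
ft_force: [-0.3, 0.0, 0.2]
grip_width: 0.087
grip_force: 0.0
```

```bash
python3 -c "
from h import *
goal(.5252,-.2335,.05,93)"
```

```text
t 15.45 pos [ 0.5273 -0.235   0.0586] grip 0.087 0.0 F [-0.3  0.   0.2]
turn [-0.044  0.058  0.018] shift after turn [0.05  0.039 0.216] before turn [0.051 0.04  0.216]
```

Call:
jog_arm --motion '[0.05,0.04,0.2,-0.04,0.05,0,-1,0,0,0,0,0,0,-1,0,0,0,0,0,0,-0.4,0,0,0,0,0,0,0,0,0,0,0,0,0,0.3,0,0,0,0,0,0,0.45,0,0,0,0,0,0,0.55,0,0,0,0,0,0,0.65,0,0,0,0,0,0,0.8,0,0,0,0,0,0,1,0,0,0,0,0,0,1,0,0,0,0,0,0,1]' --grip_force 30

```text
time: 16.95
position: [0.5246, -0.233, 0.0498]
tool_rot: [-0.027, 1.0, 0.0, -0.0]
ft_force: [-0.3, 0.9, -0.2]
grip_width: 0.0178
grip_force: 29.9
```

```bash
python3 -c "
from h import *
goal(.5252,-.2335,.05,93)"
```

```text
t 16.95 pos [ 0.5246 -0.233   0.0498] grip 0.0178 29.922300639445893 F [-0.3  0.9 -0.2]
turn [ 0.014 -0.012  0.018] shift after turn [-0.014 -0.012 -0.004] before turn [-0.014 -0.013 -0.004]
```

Call:
jog_arm --motion '[0,0,-0.15,0,0,0,1,0,0,-0.3,0,0,0,1,0,0,-0.45,0,0,0,1,0,0,-0.5,0,0,0,1,0,0,-0.5,0,0,0,1,0,0,-0.5,0,0,0,1,0,0,-0.5,0,0,0,1,0,0,-0.4,0,0,0,1,0,0,-0.3,0,0,0,1,0,0,-0.1,0,0,0,1,0,0,0,0,0,0,1]'

```text
time: 18.32
position: [0.5247, -0.2333, 0.1978]
tool_rot: [-0.027, 1.0, 0.0, -0.0]
ft_force: [-0.4, -0.1, -2.1]
grip_width: 0.0179
grip_force: 29.9
```

```bash
python3 -c "
from h import *
goal(.5585,.2975,.195,80.5)"
```

```text
t 18.325 pos [ 0.5247 -0.2333  0.1978] grip 0.0179 29.922174280509353 F [-0.4 -0.1 -2.1]
turn [ 0.009 -0.012  3.141] shift after turn [ 1.357 13.227  0.071] before turn [-1.553 13.205  0.08 ]
```

Call:
jog_arm --motion '[0,0,0,0,0,0.4,1,0,0,0,0,0,0.6,1,0,0,0,0,0,0.7,1,0,0,0,0,0,0.7,1,0,0,0,0,0,0.5,1,0,0,0,0,0,0.24,1,0.02,0.2,0,0,0,0,1,0.04,0.4,0,0,0,0,1,0.06,0.6,0,0,0,0,1,0.08,0.75,0,0,0,0,1,0.08,0.75,0,0,0,0,1,0.08,0.75,0,0,0,0,1]'

```text
time: 19.82
position: [0.5331, -0.0926, 0.198]
tool_rot: [0.082, 0.997, 0.0, -0.0]
ft_force: [0.6, -0.1, -2.0]
grip_width: 0.0177
grip_force: 29.9
```

Call:
jog_arm --motion '[0.08,0.75,0,0,0,0,1,0.08,0.75,0,0,0,0,1,0.08,0.75,0,0,0,0,1,0.08,0.75,0,0,0,0,1,0.08,0.75,0,0,0,0,1,0.08,0.75,0,0,0,0,1,0.08,0.75,0,0,0,0,1,0.08,0.75,0,0,0,0,1,0.08,0.75,0,0,0,0,1,0.08,0.75,0,0,0,0,1,0.08,0.7,0,0,0,0,1,0.06,0.55,0,0,0,0,1]'

```text
time: 21.32
position: [0.5531, 0.2586, 0.1981]
tool_rot: [0.082, 0.997, 0.0, -0.001]
ft_force: [-0.8, 0.3, -1.9]
grip_width: 0.0177
grip_force: 29.9
```

```bash
python3 -c "
from h import *
goal(.5585,.2975,.195,80.5)"
```

```text
t 21.325 pos [0.5531 0.2586 0.1981] grip 0.0177 29.92150863603456 F [-0.8  0.3 -1.9]
turn [ 0.006 -0.017  0.023] shift after turn [0.027 0.982 0.079] before turn [0.025 0.982 0.079]
```

Call:
jog_arm --motion '[0.01,0.4,0.1,0,0,0,1,0,0.38,0.2,0,0,0,1,0,0.19,0.15,0,0,0,1,0,0,0,0,0,0,1,0,0,0,0,0,0,1]'

```text
time: 21.95
position: [0.5601, 0.2942, 0.18]
tool_rot: [0.083, 0.997, -0.0, -0.001]
ft_force: [-0.5, -0.0, -1.4]
grip_width: 0.0176
grip_force: 29.9
```

```bash
python3 -c "
from h import *
goal(.5588,.2971,.1388,80.5)
s=robot.camera('side')
f=lambda a,k:cv2.convertScaleAbs(cv2.resize(a,None,fx=k,fy=k,interpolation=cv2.INTER_CUBIC),alpha=1.8)
cv2.imwrite('pics/s5.png',s)
cv2.imwrite('pics/c5.png',f(s[45:155,225:325],5))
"
```

```text
t 21.95 pos [0.5601 0.2942 0.18  ] grip 0.0176 29.922255351848435 F [-0.5 -0.  -1.4]
turn [-0.002 -0.015 -0.006] shift after turn [0.043 0.065 1.03 ] before turn [0.042 0.065 1.03 ]
```

View pics/c5.png

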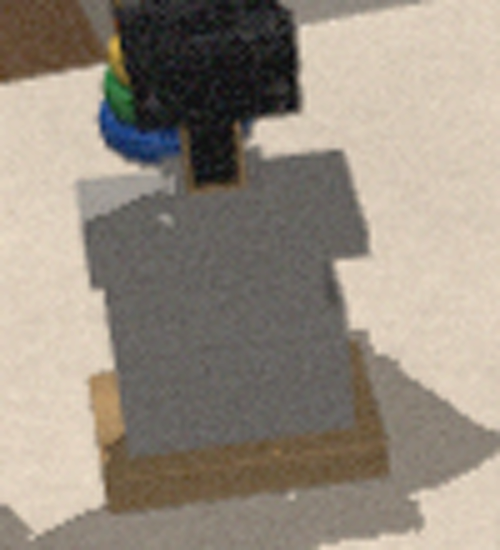

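Side view: the pair is level in the gripper above the tin. The cover's skirt corners are at crop (93,288) and (370,255), the tin's bottom corners at (128,457) and (353,428), and the knob sides at u≈180 and 247 around v≈165.

```bash
python3 - <<'E'
from h import *
S=lambda p:(np.array(p,float)+.5)/5-.5+[225,45]
def edge(p,z,h,l):
    b=ray('side',S(p),z); d=b[1]-b[0]; L=np.hypot(*d); d/=L
    print(l,L.round(4),np.degrees(np.arctan2(d[1],d[0])).round(2),(b.mean(0)+h*np.array([-d[1],d[0]])).round(4))
zl=.18-.0498
edge([(93,288),(370,255)],zl+.003,.041,'cover skirt')
edge([(80,182),(345,150)],zl+.017,-.041,'cover back')
edge([(128,457),(353,428)],.024,.033,'tin')
a=np.radians(-9.5);d=np.array([np.cos(a),np.sin(a),0]);n=np.array([-d[1],d[0],0]);T=np.array([.5601,.2942,.18])
U=lambda X:((proj('side',X)-[225,45]+.5)*5-.5).round(1).tolist()
print('expected knob edges if centred',U(T-.009*n-.015*d+[0,0,.003]),U(T-.009*n+.015*d+[0,0,.003]))
print('expected pad edges',U(T-.009*n-.0095*d+[0,0,-.009]),U(T-.024*n-.0095*d+[0,0,-.009]),U(T-.024*n+.0095*d+[0,0,-.009]))
E
```

```text
cover skirt 0.137 -10.37 [0.5633 0.2962]
cover back 0.1364 -9.56 [0.5636 0.2929]
tin 0.1192 -10.3 [0.5587 0.2982]
expected knob edges if centred [[180.0, 155.0]] [[241.3, 147.6]]
expected pad edges [[193.9, 175.7]] [[197.4, 191.2]] [[236.3, 186.4]]
```

```bash
python3 - <<'E'
from h import *
s=cv2.imread('pics/s5.png').astype(int)
for r in range(74,85): print(r,(s[r,256:280,2]-s[r,256:280,0]).tolist())
E
```

```text
74 [-38, -34, -39, -39, -27, 11, 23, 0, -1, 0, 0, -1, -2, 0, 4, 4, 20, 20, 10, 9, 7, 15, 18, 18]
75 [-36, -34, -31, -30, -25, 3, 21, -4, 1, 0, 1, -2, 7, 2, 0, 8, 17, 20, 5, 6, 7, 12, 18, 17]
76 [-25, -13, -10, -9, 1, 13, 22, -1, 0, -3, -1, 4, 2, -1, 0, 5, 18, 23, 5, 4, 5, 9, 11, 9]
77 [-13, -3, 4, 2, 6, 12, 18, 3, -3, 1, -5, 1, 0, -1, -1, 2, 16, 23, 5, 4, 3, 4, 2, 5]
78 [4, 7, 3, 4, 3, 11, 22, 14, 1, -3, -5, 0, -2, -1, 3, 2, 15, 23, 10, 4, 4, 4, 5, 4]
79 [8, 5, 1, 6, 5, 7, 20, 13, -3, -7, -4, 3, -4, 0, 3, 0, 16, 25, 11, 5, 3, 5, 5, 2]
80 [6, 6, 7, 6, 4, 8, 21, 15, 0, -3, 0, 0, -1, 3, 3, 7, 13, 27, 13, 7, 1, 4, 7, 6]
81 [7, 7, 7, 5, 2, 8, 17, 19, 8, 3, 11, 9, 13, 14, 13, 19, 19, 24, 14, 5, 5, 4, 4, 3]
82 [4, 7, 4, 5, 4, 4, 20, 26, 16, 19, 23, 24, 20, 20, 23, 19, 21, 17, 13, 2, 4, 5, 5, 2]
83 [4, 3, 5, 5, 3, 4, 12, 23, 21, 22, 20, 17, 11, 11, 13, 10, 8, 6, 5, 5, 3, 7, 4, 5]
84 [6, 7, 3, 5, 3, 3, 7, 8, 4, 5, 4, 5, 4, 4, 2, 2, 5, 3, 2, 6, 4, 4, 4, 1]
```

```bash
python3 -c "
from h import *
goal(.5577,.2974,.1388,80.4)"
```

```text
t 22.0 pos [0.5602 0.2942 0.1802] grip 0.0176 29.922184684546664 F [ 0.6  0.5 -2.5]
turn [ 0.002 -0.01   0.016] shift after turn [0.074 0.068 1.036] before turn [0.074 0.068 1.036]
```

Call:
jog_arm --motion '[0.035,0.035,0,0,0,0,1,0.04,0.035,0.05,0,0,0.01,1,0,0,0.2,0,0,0,1,0,0,0.2,0,0,0,1,0,0,0.2,0,0,0,1,0,0,0,0,0,0,1,0,0,0,0,0,0,1]'

```text
time: 22.88
position: [0.5577, 0.2982, 0.1541]
tool_rot: [0.083, 0.997, 0.0, -0.0]
ft_force: [0.1, 0.4, -1.8]
grip_width: 0.0175
grip_force: 29.9
```

```bash
python3 -c "
from h import *
goal(.5577,.2974,.1388,80.4)"
```

```text
t 22.875 pos [0.5577 0.2982 0.1541] grip 0.0175 29.922231795208063 F [ 0.1  0.4 -1.8]
turn [ 0.007 -0.008  0.016] shift after turn [-0.003 -0.019  0.383] before turn [-0.004 -0.019  0.383]
```

Call:
jog_arm --motion '[0,-0.015,0.05,0,0,0,1,0,0,0.05,0,0,0,1,0,0,0.05,0,0,0,1,0,0,0.05,0,0,0,1,0,0,0.05,0,0,0,1,0,0,0,0,0,0,1]'

```text
time: 23.62
position: [0.5573, 0.2975, 0.1439]
tool_rot: [0.083, 0.997, 0.0, -0.001]
ft_force: [0.1, 0.6, -1.9]
grip_width: 0.0176
grip_force: 29.9
```

Call:
jog_arm --motion '[0,0,0.05,0,0,0,1,0,0,0.05,0,0,0,1,0,0,0.03,0,0,0,1,0,0,0.0,0,0,0,1]'

```text
time: 24.12
position: [0.5574, 0.2976, 0.139]
tool_rot: [0.083, 0.997, 0.0, -0.0]
ft_force: [0.0, 0.4, -2.2]
grip_width: 0.0179
grip_force: 29.9
```

Call:
jog_arm --motion '[0,0,0.03,0,0,0,1,0,0,0.03,0,0,0,1,0,0,0,0,0,0,1,0,0,0,0,0,0,1]'

```text
time: 24.62
position: [0.5575, 0.2978, 0.1387]
tool_rot: [0.083, 0.997, 0.0, 0.0]
ft_force: [-2.5, 0.0, 8.3]
grip_width: 0.0181
grip_force: 30.0
```

Call:
jog_arm --motion '[0,0,-0.05,0,0,0,1,0,0,0,0,0,0,1,0,0,0,0,0,0,0.4,0,0,0,0,0,0,-0.2,0,0,0,0,0,0,-0.8,0,0,0,0,0,0,-1,0,0,0,0,0,0,-1,0,0,0,0,0,0,-1]' --grip_force 15

```text
time: 25.62
position: [0.5574, 0.2976, 0.1386]
tool_rot: [0.083, 0.997, 0.0, -0.0]
ft_force: [0.9, 0.3, -0.1]
grip_width: 0.0685
grip_force: 0.0
```

```bash
python3 -c "
from h import *
goal(.5585,.2974,.1195,80.4)
s=robot.camera('side')
f=lambda a,k:cv2.convertScaleAbs(cv2.resize(a,None,fx=k,fy=k,interpolation=cv2.INTER_CUBIC),alpha=1.8)
cv2.imwrite('pics/s6.png',s)
cv2.imwrite('pics/c6.png',f(s[45:155,225:325],5))
"
```

```text
t 25.625 pos [0.5574 0.2976 0.1386] grip 0.0685 0.0 F [ 0.9  0.3 -0.1]
turn [ 0.007 -0.008  0.017] shift after turn [-0.027  0.     0.477] before turn [-0.027  0.     0.477]
```

View pics/c6.png

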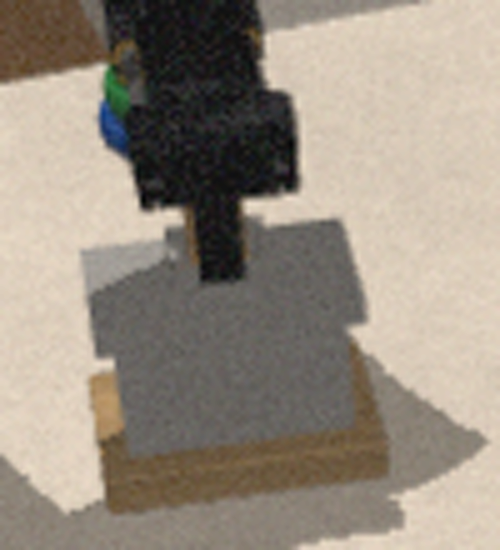

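The pair is down flush on the tin, with skirt corners at crop (98,355) and (365,323). Next I'll lower the open fingers around the collar.

Call:
jog_arm --motion '[-0.05,0,0,0,0,0,-1,0,0,0,0,0,0,-1,0,0,0.15,0,0,0,-1,0,0,0.15,0,0,0,-1,0,0,0.1,0,0,0,-1,0,0,0.05,0,0,0,-1,0,0,0,0,0,0,-1]'

```text
time: 26.55
position: [0.5593, 0.2972, 0.1203]
tool_rot: [0.083, 0.997, 0.0, -0.001]
ft_force: [-0.5, -0.1, 0.1]
grip_width: 0.0869
grip_force: 0.0
```

Call:
jog_arm --motion '[0,0,0,0,0,0,-0.6,0,0,0,0,0,0,-0.3,0,0,0,0,0,0,-0.15,0,0,0,0,0,0,-0.1,0,0,0,0,0,0,-0.05,0,0,0,0,0,0,0,0,0,0,0,0,0,0.1,0,0,0,0,0,0,1,0,0,0,0,0,0,1,0,0,0,0,0,0,1]' --grip_force 18

```text
time: 27.8
position: [0.5594, 0.2973, 0.1206]
tool_rot: [0.083, 0.997, 0.0, -0.0]
ft_force: [-0.6, 0.4, -1.4]
grip_width: 0.044
grip_force: 18.0
```

Gripped at 44 mm across the collar. Now a slow, straight lift.

Call:
jog_arm --motion '[0,0,-0.05,0,0,0,1,0,0,-0.05,0,0,0,1,0,0,-0.1,0,0,0,1,0,0,-0.15,0,0,0,1,0,0,-0.2,0,0,0,1,0,0,-0.25,0,0,0,1,0,0,-0.25,0,0,0,1,0,0,-0.25,0,0,0,1,0,0,-0.25,0,0,0,1,0,0,-0.25,0,0,0,1,0,0,-0.15,0,0,0,1,0,0,0,0,0,0,1]'

```text
time: 29.3
position: [0.5597, 0.2973, 0.1992]
tool_rot: [0.083, 0.997, 0.0, 0.0]
ft_force: [0.2, -0.2, -1.9]
grip_width: 0.0439
grip_force: 18.0
```

```bash
python3 -c "
from h import *
goal(.5594,.2973,.1206,80.4)
s=robot.camera('side')
f=lambda a,k:cv2.convertScaleAbs(cv2.resize(a,None,fx=k,fy=k,interpolation=cv2.INTER_CUBIC),alpha=1.8)
cv2.imwrite('pics/s7.png',s)
cv2.imwrite('pics/c7.png',f(s[25:155,225:325],4.6))
"
```

```text
t 29.3 pos [0.5597 0.2973 0.1992] grip 0.0439 17.998880445957184 F [ 0.2 -0.2 -1.9]
turn [0.013 0.004 0.017] shift after turn [ 8.000e-03 -1.000e-03  1.964e+00] before turn [ 0.008 -0.003  1.964]
```

View pics/c7.png

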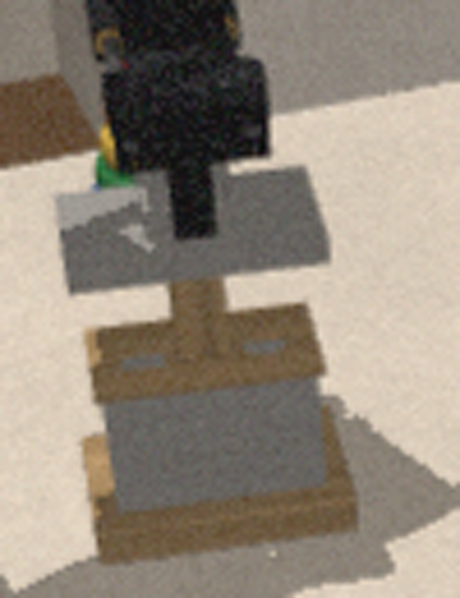

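The cover is held level (skirt at crop v≈265–290), lifted 79 mm, which puts it clear above the knob. The inner lid sits flush on the tin (flange edge v≈375–400). I'll let it settle, then hand in.

Call:
jog_arm --motion '[0,0,0,0,0,0,1,0,0,0,0,0,0,1,0,0,0,0,0,0,1,0,0,0,0,0,0,1]'

```text
time: 29.85
position: [0.5594, 0.2972, 0.1984]
tool_rot: [0.083, 0.997, 0.0, -0.0]
ft_force: [-0.3, 0.1, -0.2]
grip_width: 0.0437
grip_force: 18.0
```

```bash
python3 -c "
from rig import robot
print(robot.hand_in())"
```

```text
the job is handed in; nothing more can be done
None
```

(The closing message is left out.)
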